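# Set the phone stand's backrest and put the phone on it

### The arm

A 6-joint arm with a two-finger parallel gripper is mounted at the origin on the work surface. World frame = base frame: x ahead of the robot, y to its left, z up, the work surface at z = 0. Lengths are in m, angles in rad, forces in N, time in s.
With the tool pointing down it reaches from about 0.275 to 1 m from the base axis. Payload 8.4 kg.
Tool frame: the origin (TCP) lies midway between the tips of the shut fingers; the grasp point (between the pads) lies 19 mm behind it (env.grip_point_offset is the distance from the TCP to the grasp point, in m); z points along the fingers, y is the line along which they close (so a half turn about z gives the same grasp; the last joint's range is limited). The gripper opens to 85 mm and grips with 20 to 120 N. Pads are 22 mm wide; open, the fingers measure 114 mm over their backs; the gripper's body (76 mm by 85 mm) begins 54 mm behind the grasp point. The pads swing forward as they close: fully open they stand 13 mm farther back than shut.
Start: joints at [1.17, 0.353, 1.633, -0, 1.155, -0.002], TCP at [0.243, 0.576, 0.231] pointing down, gripper open.
Joint ranges: [-2.63, 2.63], [-0.92, 2.1], [0.06, 2.66], [-1.3, 4.44], [0, 2.69], [-3.02, 3.02]. Speed limits (rad/s): [2.22, 2.22, 2.79, 3.14, 3.14, 3.14].

### API

Orientations are given as a rotation vector (axis times angle).
In Python, from bench import env, imaging, job gives the robot as it stands. The module is installed in compiled form; this text tells all that it offers.
- The arm moves only by the tool send_rows, never from a script. Its argument "series" is a list of rows, each a list of 5 numbers: the closure, from -1 (fully open) to 1 (shut), then the shift along the tool's x, y, z in mm, then the turn about the tool's z in degrees. In form: [[grip, dx, dy, dz, spin], ...]. A call has 1 to 12 rows; each row shifts and turns the commanded pose from where the row before left it, along the tool's axes as they then stand; what a row does not reach is not made up. A row lasts 1/12 s, in which the tool goes at most 41.7 mm and 7.16 degrees, less where a joint would pass 70% of its speed; a pose out of reach is approached as far as the arm can. A call with a gripper value outside its range is refused whole. The fingers move at their own pace and stop on an object; "newtons" is the grip in N (left out, the last holds). Time passes only in rows, so rows that do not move let the fingers close. It gives the time, the measured TCP pose, the force, the opening and the grip force at its end, in the units of the state.
- env.read_state(): the state, without advancing time (a new reading comes with each control period).
- imaging.snapshot(name): name is "scene" or "top"; returns the picture (384x512x3 uint8, red, green, blue); there is no depth.
- imaging.calibration(name): a dict with "intrinsics" (3x3 intrinsics, pixels), "xyz" and "rotation" of the camera in the world. Camera axes: x right, y up, looking along -z (the intrinsics and any distortion apply to the point x, -y, -z); pixel columns grow to the right and rows downward; lengths in m; the calibration is good to about 2 mm. A picture is of the moment at which its call begins. calibration takes no time and is no camera call.
- job.job_done(): hands the job in; it is judged then, once.
The state is a dict: "time": time; "joint_pos": joint angles; "qvel": joint speeds; "effort": joint torques, N m; "ee_pos": TCP position; "ee_rot": TCP orientation; "wrist_force": force on the tool from outside, world axes, zero at the start; "moment": the same for the moment, N m; "opening": opening from 0.0 (shut) to 1.0 (fully open); "finger_force": force on a finger pad.
Only numpy, scipy, OpenCV 4.12 (cv2) and the standard library are available. Lean on these libraries where they do the work, as an engineer would, in place of code of your own. Each camera call takes 0.05 s, during which the arm holds its last target. There are 200 camera calls.

### The job

Set up the phone stand: raise its stiff-hinged backrest to 65 degrees above the dresser top and let go to see that it holds there. Then take the phone out of its slot in the clear organizer and stand it on end in the phone stand, centred, bottom edge behind the front lip, leaning back on the backrest with its screen facing out, and let go; the backrest must still be at 65 degrees. Leave everything else on the dresser where it is.

Things in the scene. Friction and masses are not known exactly. Their poses are not given: they have to be found in the camera images.
- stand: Grey phone stand, base fixed to the dresser by a suction foot, facing the robot within 35 degrees. Origin on the dresser top under the hinge line; x from front lip to back, y along the hinge, z up. Base plate x -45 to 50 mm, 90 mm wide; its top (the ledge the phone stands on) is 18 mm up. Front lip: x -38 to -30, 80 mm wide, top 32 mm up.
- backrest (a joint): Backrest angle above horizontal, rad: 0 flat, pointing back (+x of the stand), 1.571 upright; 65 degrees is 1.134. Starts at 0.3 to 0.75, stop at 1.75. Stiff friction hinge, about 0.3 N m (5 N at 60 mm): stays where left, no spring, carries the phone.
- stand_hinge (a point): Middle of the hinge line, 30 mm above the dresser top, straight over the stand's origin; axes as the stand's.
- backrest_top (a point): Middle of the backrest's free edge, mid-thickness; x along the plate away from the hinge, y along the hinge, z out of the face the phone leans on. The backrest is a plate 75 mm long from the hinge line, 60 mm wide, 10 mm thick, centred on the hinge line, its sides and free edge clear: it can be pinched across its width and swung.
- organizer: Clear acrylic organizer fixed to the dresser, 150 (x) by 92 (y) by 60 mm high; origin under its centre. Three upright slots at x -44, 0 and 44 mm, each 16 mm wide in x and 84 mm in y, floor 6 mm up, walls 4 mm. They hold the phone, the palette and the notebook, in any order.
- phone: Loose phone, black slab 150 mm long, 68 wide, 9 thick, about 0.19 kg, the tallest of the three slabs, on end in a slot. Origin: centre of its bottom short edge; z up its length, y across, x through it: glossy screen on the -x face (organizer's -x side), flat camera bump on the upper +x face. In the stand it sticks out about 60 mm past the backrest.
- palette: Bystander: closed make-up palette, black slab 105 mm tall, 72 mm wide, 10 mm thick, on end in a slot. Origin under its centre.
- notebook: Bystander: small cardboard-covered notebook 115 mm tall, 72 mm wide, 10 mm thick, on end in a slot. Origin under its centre.
- mug: Bystander: white mug, 80 mm across with a handle at its own +y (to 67 mm from the axis), 92 mm high, its pens reach up to 155 mm. Origin under its centre.
- tin: Bystander: open metal tin of guitar picks, 66 by 100 by 22 mm, its lid standing open behind it to 88 mm up. Origin under its centre.
- spray: Bystander: upright aluminium spray bottle, 44 mm across, 130 mm high. Origin under its centre.
- cream: Bystander: cream jar, 60 mm across, 45 mm high. Origin under its centre.
- brush: Bystander: hairbrush lying bristles down, 200 mm along its x, 56 mm wide, 37 mm high. Origin under its middle.
- lamp: Purple desk lamp, fixed, at the far left; 150 mm round foot, arm and shade up to 0.43 m high; the shade hangs within 130 mm of the origin on its -x side. Origin under the foot's centre.
Not all that is in view belongs to the job. Of the things that look like the stand, the largest one is meant.

How it is judged:
By the outcome, as a careful person would: the job done as asked, in the order asked, and still so for the second after the job is handed in, with the robot touching nothing.
It also fails if it takes over 58 s, if anything falls off the work surface, if the arm or the gripper's body presses on something with over 40 N, if the wrist force passes 120 N, or if a joint passes its speed limit or range.

## Working session

There is one attempt and no reset: what is moved stays moved. The work goes in short steps, Python scripts to look and compute and a tool call to move; the robot and the scene stay as the last step left them, time stands still between calls to the robot, and variables do not carry over. Pictures are saved under pics/ and viewed, at most 10 in all, crops included, and the job is handed in when it is done.

Besides the shell and the picture viewer there is one more tool, called after ">>>" by a JSON object that holds its "method" and its "body", one argument or row to a line. send_rows: Moves the arm, as the interface text tells. Its arguments: {"type":"object","properties":{"series":{"type":"array"},"newtons":{"type":"number"}},"required":["series"]}

```bash
mkdir -p pics; cat > h.py <<'E'
import numpy as np, cv2
from bench import env, imaging, job
from scipy.spatial.transform import Rotation as R
def cal(n):
    c=imaging.calibration(n); r=np.array(c["rotation"],float)
    if r.shape!=(3,3): r=R.from_rotvec(r).as_matrix() if r.size==3 else R.from_quat(r).as_matrix()
    return np.array(c["intrinsics"]),np.array(c["xyz"]),r
def ray(n,u,v):
    K,p,r=cal(n); d=np.linalg.inv(K)@[u,v,1]; d=r@[d[0],-d[1],-d[2]]; return p,d/np.linalg.norm(d)
def onz(n,u,v,z):
    p,d=ray(n,u,v); return p+d*(z-p[2])/d[2]
def tri(u1,v1,u2,v2):  # scene px, top px
    p,d=ray("scene",u1,v1);q,e=ray("top",u2,v2)
    s=np.linalg.lstsq(np.c_[d,-e],q-p,rcond=None)[0]; a=p+d*s[0];b=q+e*s[1]
    return (a+b)/2,np.linalg.norm(a-b)
def proj(n,P):
    K,p,r=cal(n); c=(np.atleast_2d(P)-p)@r; x=np.c_[c[:,0],-c[:,1],-c[:,2]]@K.T; return x[:,:2]/x[:,2:]
def save(n,f,crop=None,s=1):
    im=imaging.snapshot(n)[:,:,::-1]
    if crop: a,b,c,d=crop; im=im[b:d,a:c]
    cv2.imwrite(f,cv2.resize(im,None,fx=s,fy=s,interpolation=cv2.INTER_CUBIC)); return im
E
python3 - <<'E'
from h import *
for n in("scene","top"):
    c=imaging.calibration(n);print(n,c); save(n,f"pics/{n}0.png",s=1.5)
    cv2.imwrite(f"pics/{n}_raw.png",imaging.snapshot(n)[:,:,::-1])
print(env.read_state()); print(env.grip_point_offset)
E
```

```text
scene {'intrinsics': array([[448.44378618,   0.        , 258.10844966],
       [  0.        , 448.44378618, 193.46860421],
       [  0.        ,   0.        ,   1.        ]]), 'xyz': array([ 1.3624764 , -0.35920092,  1.2377398 ]), 'rotation': array([0.60452013, 0.39444808, 1.15539319])}
top {'intrinsics': array([[448.40093777,   0.        , 257.86914893],
       [  0.        , 448.40093777, 192.36677081],
       [  0.        ,   0.        ,   1.        ]]), 'xyz': array([ 3.20758843e-01, -2.89281954e-04,  1.51069341e+00]), 'rotation': array([ 0.11465991, -0.0946994 , -1.55394787])}
{'time': 0.2, 'joint_pos': array([ 1.16957516e+00,  3.53457011e-01,  1.63382377e+00,  4.15915063e-05,
        1.15520200e+00, -2.40292672e-03]), 'qvel': array([ 0.00104524, -0.00173217, -0.00246625, -0.00127633,  0.0013084 ,
       -0.00065368]), 'effort': array([-4.98680347e-04, -6.05100489e+01, -3.42027497e+01,  1.09863845e-04,
        7.26493774e-03, -3.14300360e-05]), 'ee_pos': array([0.24258644, 0.57569723, 0.23081388]), 'ee_rot': array([-6.22301800e-01, -3.07912128e+00,  1.35776169e-03]), 'wrist_force': array([ 0.0124656 , -1.48278827, -0.14158956]), 'moment': array([0.01152824, 0.02157496, 0.04800304]), 'finger_force': 0.0, 'opening': 0.9976330379408707}
0.0187
```

View pics/scene0.png

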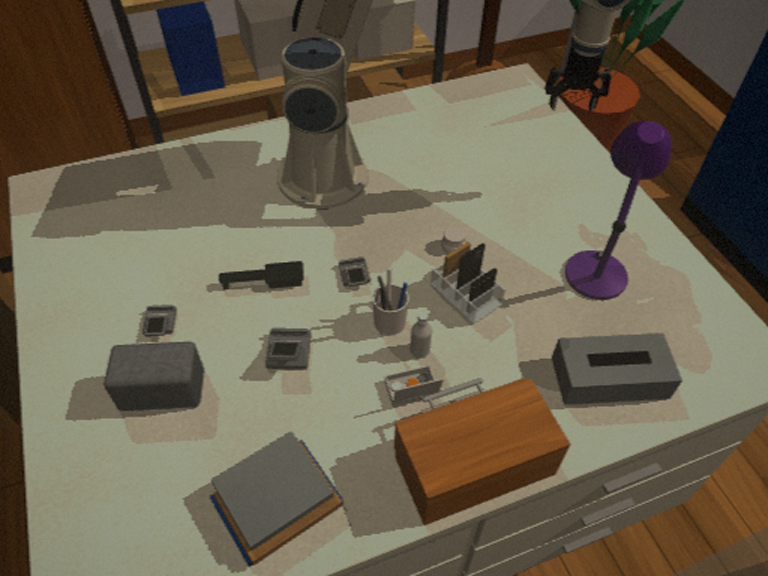

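View pics/top0.png

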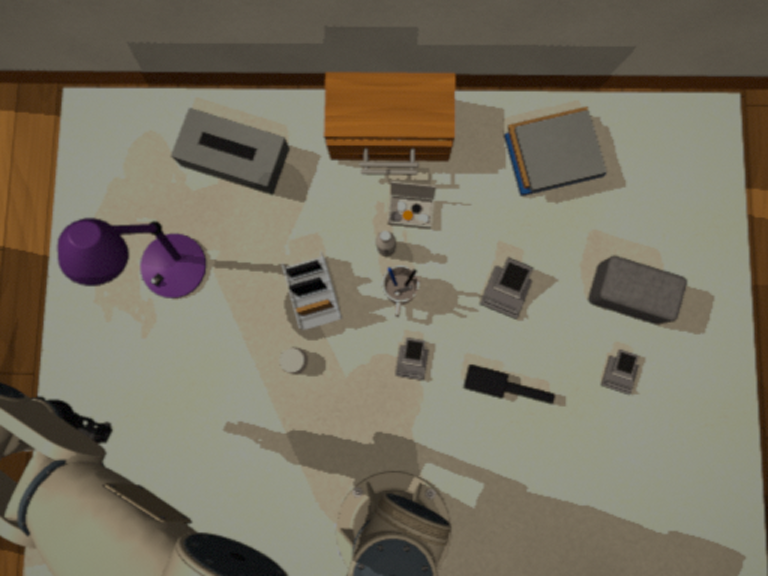

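The pictures show three grey stand-like things. In 1.5x pixels:
- Scene (288,348) / top (510,288)
- Scene (354,272) / top (412,358)
- Scene (158,321) / top (622,370)

The first is clearly the largest, so it is the one meant. The phone looks like the tall black middle slab, scene (471,262) / top (308,287). I'll confirm both in one enlarged composite.

```bash
python3 - <<'E'
from h import *
s=cv2.imread("pics/scene_raw.png");t=cv2.imread("pics/top_raw.png")
def c(im,x,y):
    o=cv2.resize(im[y:y+60,x:x+80],None,fx=5,fy=5,interpolation=cv2.INTER_CUBIC)
    o=np.clip(o.astype(float)*1.3,0,255).astype(np.uint8)
    for k in range(0,80,10):
        cv2.putText(o,str(x+k),(k*5,8),0,.3,(0,0,255)); cv2.line(o,(k*5,10),(k*5,14),(0,0,255))
    for k in range(10,60,10):
        cv2.putText(o,str(y+k),(0,k*5),0,.3,(0,0,255)); cv2.line(o,(20,k*5),(24,k*5),(0,0,255))
    return o
cv2.imwrite("pics/comp0.png",np.vstack([np.hstack([c(s,155,200),c(t,300,160)]),np.hstack([c(s,270,157),c(t,170,165)])]))
E
```

```text
(no output)
```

View pics/comp0.png

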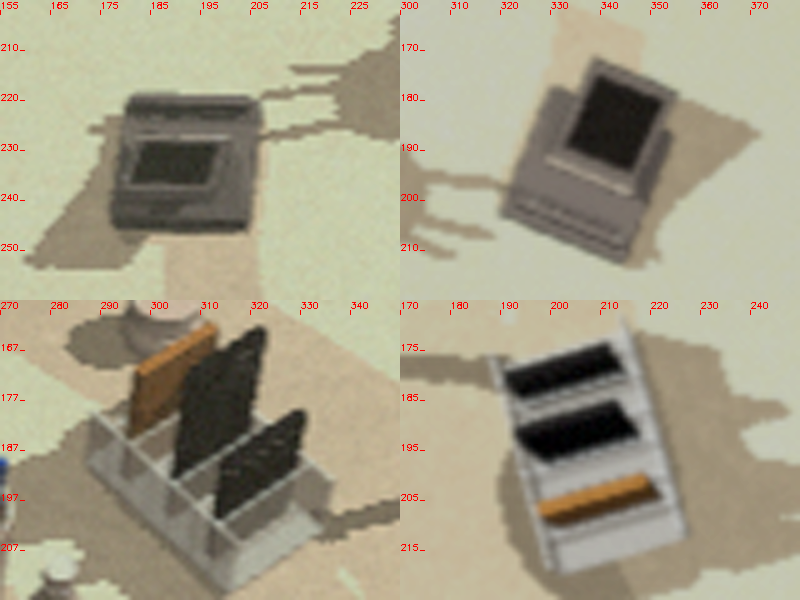

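```bash
python3 - <<'E'
from h import *
np.set_printoptions(precision=4,suppress=True)
o=np.array([onz("top",*p,.06) for p in [(188,176.4),(214.4,170),(227.6,212.4),(201.4,219.6)]])
print("org",o,o.mean(0),[np.linalg.norm(o[i]-o[i-1]) for i in range(4)])
for a,b in [((0,1),"far"),((3,2),"near")]:
    d=o[a[1]]-o[a[0]];print(b,np.degrees(np.arctan2(d[1],d[0])))
d=o[1]-o[2];print("long",np.degrees(np.arctan2(d[1],d[0])));d=o[0]-o[3];print(np.degrees(np.arctan2(d[1],d[0])))
print("phone top", tri(323,162.6,193,191),tri(307.4,171.4,213,185))
print("stand front base",b:=np.array([onz("top",320,202.6,.01),onz("top",345.2,212.4,.01)]),np.linalg.norm(b[0]-b[1]))
# scene panel base far corners
print("base back(scene)",[onz("scene",155+x/5,200+y/5,.018) for x,y in[(112,222),(250,228)]])
print("bk free", [onz("top",339.2,171.6,.065),onz("top",355.2,179.4,.065)])
print("bk hinge", [onz("top",329.6,191,.035),onz("top",346.4,198.6,.035)])
# averaged, contrast-stretched phone crops
S=np.mean([imaging.snapshot("scene")[:,:,::-1].astype(float) for _ in range(4)],0);T=np.mean([imaging.snapshot("top")[:,:,::-1].astype(float) for _ in range(4)],0)
f=lambda im,x,y,w,h,k:cv2.resize(np.clip(im[y:y+h,x:x+w]*3,0,255).astype(np.uint8),(400,600),interpolation=cv2.INTER_CUBIC)
cv2.imwrite("pics/phone.png",np.hstack([f(S,295,155,40,60,10),f(T,185,165,40,60,10)]))
E
```

```text
org [[0.5654 0.2501 0.06  ]
 [0.5879 0.1638 0.06  ]
 [0.4486 0.117  0.06  ]
 [0.424  0.2015 0.06  ]] [0.5064 0.1831 0.06  ] [np.float64(0.14954111038114817), np.float64(0.08914295152052763), np.float64(0.146950126207787), np.float64(0.08797770398023062)]
far -75.39265964766913
near -73.75767438850355
long 18.58667315650624
18.979004727818786
phone top (array([0.5053, 0.2192, 0.1555]), np.float64(0.005405139560046513)) (array([0.5236, 0.1563, 0.1563]), np.float64(0.0007508118312029351))
stand front base [[ 0.4904 -0.189   0.01  ]
 [ 0.4585 -0.2731  0.01  ]] 0.08998037000378978
base back(scene) [array([ 0.554 , -0.3009,  0.018 ]), array([ 0.5895, -0.22  ,  0.018 ])]
bk free [array([ 0.5869, -0.245 ,  0.065 ]), array([ 0.5618, -0.2968,  0.065 ])]
bk hinge [array([ 0.5267, -0.2177,  0.035 ]), array([ 0.5021, -0.273 ,  0.035 ])]
```

View pics/phone.png

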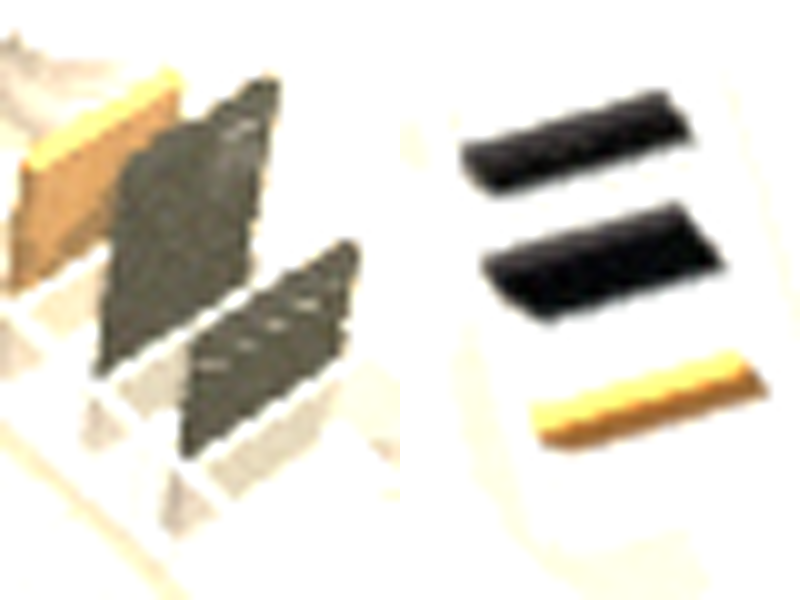

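The enlarged view shows the middle black slab is tallest, with a camera bump at the upper right of its far (world +x) face at crop (235,130). So the screen faces the robot, and phone x points at about 18° yaw. The large stand is near (0.52, -0.245), yaw about -22°. I'm moving over the stand now, and will refine from there.

>>> {"method": "send_rows", "body": {
  "series": [
    [-1, -26, -27, 0, 0],
    [-1, -26, -27, 0, 0],
    [-1, -26, -27, 0, 0],
    [-1, -26, -27, 0, 0],
    [-1, -26, -27, 0, 0],
    [-1, -26, -27, 0, 0],
    [-1, -26, -27, 0, 0],
    [-1, -26, -27, 0, 0],
    [-1, -26, -27, 0, 0],
    [-1, -26, -27, 0, 0],
    [-1, -26, -27, 0, 0],
    [-1, -26, -27, 0, 0]
  ],
  "newtons": 30
}}

```text
time: 1.6
ee_pos: [0.4047, 0.1545, 0.2316]
ee_rot: [0.622, 3.079, 0.001]
wrist_force: [0.6, 0.3, -0.1]
opening: 1.0
finger_force: 0.0
```

```bash
python3 - <<'E'
from h import *
s=cv2.imread("pics/scene_raw.png");t=cv2.imread("pics/top_raw.png")
def c(im,x,y):
    o=cv2.resize(im[y:y+50,x:x+40],None,fx=10,fy=10,interpolation=cv2.INTER_CUBIC).astype(float)
    o=np.clip(255*(o/200)**.6,0,255).astype(np.uint8)
    for k in range(0,40,5):
        cv2.putText(o,str(x+k),(k*10,8),0,.35,(0,0,255)); cv2.line(o,(k*10+5,10),(k*10+5,500),(0,0,255) if k%10==0 else (0,200,255),1) if k%10==0 else 0
    for k in range(10,50,10):
        cv2.putText(o,str(y+k),(0,k*10),0,.35,(0,0,255)); cv2.line(o,(0,k*10+5),(400,k*10+5),(0,0,255),1)
    return o
cv2.imwrite("pics/stand.png",np.hstack([c(s,172,208),c(t,318,166)]))
E
```

```text
(no output)
```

View pics/stand.png

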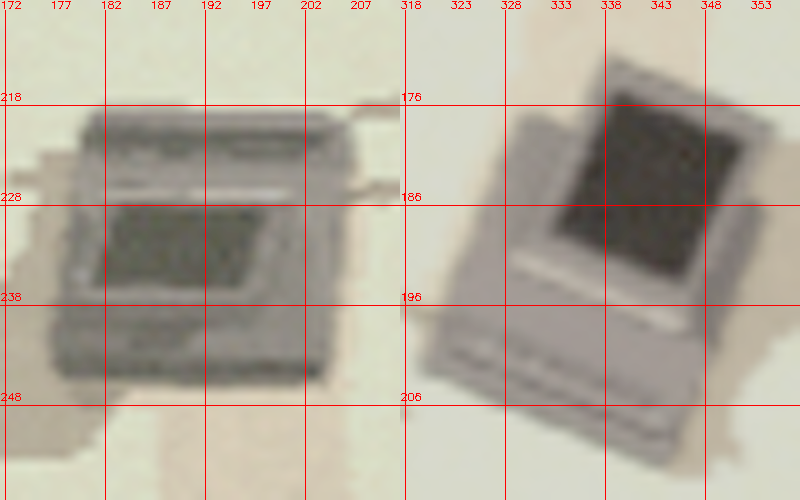

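```bash
cat > fit.py <<'E'
from h import *
from scipy.optimize import least_squares
np.set_printoptions(precision=4,suppress=True)
def world(p,P):
    c,s=np.cos(p[2]),np.sin(p[2]); P=np.array(P)
    return np.c_[p[0]+c*P[:,0]-s*P[:,1],p[1]+s*P[:,0]+c*P[:,1],P[:,2]]
def bk(th,r,h,y): # r along plate, h out of face
    return [r*np.cos(th)-h*np.sin(th),y,.03+r*np.sin(th)+h*np.cos(th)]
E
python3 - <<'E'
from fit import *
f=lambda x,y:(172+(x-4.5)/10,208+(y-4.5)/10); g=lambda x,y:(318+(x-404.5)/10,166+(y-4.5)/10)
base=[("top",(.05,.045,.018),g(525,112)),("top",(.05,-.045,.018),g(765,203)),("top",(-.045,.045,.005),g(415,368)),("top",(-.045,-.045,.005),g(668,468)),
("scene",(.05,-.045,.018),f(58,357)),("scene",(.05,.045,.018),f(328,361))]
fr=[("top",.03,g(603,55)),("top",-.03,g(775,128)),("scene",-.03,f(72,297)),("scene",.03,f(256,300))]
def res(p):
    r=[proj(n,world(p,[P]))[0]-uv for n,P,uv in base]
    r+=[proj(n,world(p,[bk(p[3],.075,-.005,y)]))[0]-uv for n,y,uv in fr]
    return np.ravel(r)
s=least_squares(res,[.52,-.245,-.38,.5],loss="soft_l1")
print(s.x,np.degrees(s.x[2:]));print(res(s.x).reshape(-1,2))
E
```

```text
[ 0.5173 -0.2441 -0.3666  0.6471] [-21.0019  37.0733]
[[-0.615  -0.7576]
 [ 0.5215 -0.06  ]
 [-0.133   0.0966]
 [-0.3602 -0.0204]
 [-1.3883 -0.0879]
 [-0.2211 -0.3775]
 [-0.2995  0.236 ]
 [-0.1423 -0.3182]
 [-0.5711  0.1087]
 [ 0.4783 -0.1113]]
```

>>> {"method": "send_rows", "body": {
  "series": [
    [-1, -26, -27, 0, 0],
    [-1, -26, -27, 0, 0],
    [-1, -26, -27, 0, 0],
    [-1, -26, -27, 0, 0],
    [-1, -26, -27, 0, 0],
    [-1, -26, -27, 0, 0],
    [-1, -26, -27, 0, 0],
    [-1, -26, -27, 0, 0],
    [-1, -26, -27, 0, 0],
    [-1, -26, -27, 0, 0],
    [-1, -26, -27, 0, 0],
    [-1, -26, -27, 0, 0]
  ]
}}

```text
time: 2.6
ee_pos: [0.5665, -0.2655, 0.2314]
ee_rot: [0.623, 3.079, 0.0]
wrist_force: [0.4, 0.7, 0.9]
opening: 1.004
finger_force: 0.0
```

>>> {"method": "send_rows", "body": {
  "series": [
    [-1, 4, 2.4, 30, -1.8],
    [-1, 0, 0, 32, 0],
    [-1, 0, 0, 32, 0],
    [-1, 0, 0, 32, 0],
    [-1, 0, 0, 32, 0],
    [-1, 0, 0, 31, 0],
    [-1, 0, 0, 0, 0],
    [-1, 0, 0, 0, 0],
    [0.0, 0, 0, 0, 0],
    [0.2, 0, 0, 0, 0],
    [0.4, 0, 0, 0, 0],
    [0.4, 0, 0, 0, 0]
  ],
  "newtons": 30
}}

```text
time: 3.6
ee_pos: [0.5648, -0.2628, 0.0453]
ee_rot: [0.574, 3.084, -0.006]
wrist_force: [-4.2, -13.8, 1.1]
opening: 0.691
finger_force: 36.0
```

```bash
python3 - <<'E'
from h import *
a=save("scene","pics/x1.png",(160,170,240,270),5);
b=save("top","pics/x2.png",(300,140,380,240),5)
cv2.imwrite("pics/grip1.png",np.hstack([cv2.imread("pics/x1.png"),cv2.imread("pics/x2.png")]))
s=env.read_state();print({k:s[k] for k in("time","ee_pos","opening","finger_force","wrist_force")})
E
```

```text
{'time': 3.7, 'ee_pos': array([ 0.56475551, -0.26286697,  0.04528561]), 'opening': 0.692595101026438, 'finger_force': 36.03204131126404, 'wrist_force': array([ -3.83470974, -13.07816475,   1.19534658])}
```

View pics/grip1.png

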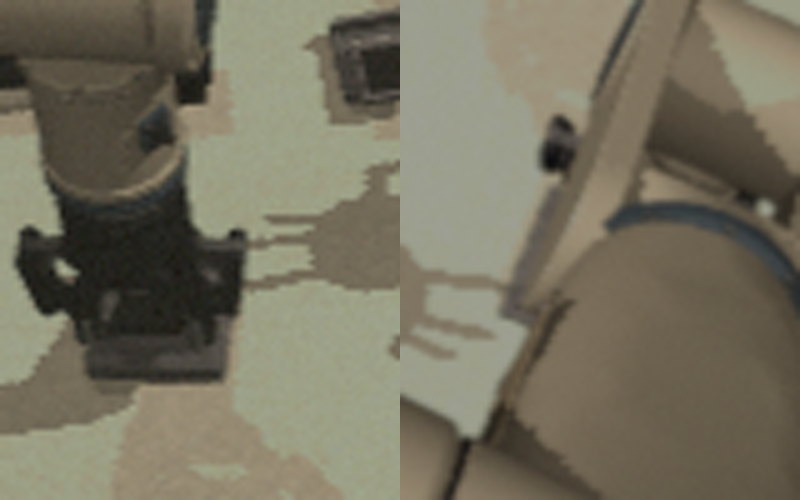

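Pinched across the width (opening 0.69, about 59 mm); the gripper covers the plate in both views. Now I swing it along the arc.

>>> {"method": "send_rows", "body": {
  "series": [
    [0.4, 0, -1.5, 0, 0],
    [0.4, 2.5, 0, -3, 0],
    [0.4, 2.6, 0, -2.9, 0],
    [0.4, 2.8, 0, -2.7, 0],
    [0.4, 2.9, 0, -2.6, 0],
    [0.4, 3.2, 0, -2.3, 0],
    [0.4, 3.2, 0, -2.2, 0],
    [0.4, 3.4, 0, -1.9, 0],
    [0.4, 3.4, 0, -1.8, 0],
    [0.4, 0, 0, 0, 0],
    [0.4, 0, 0, 0, 0],
    [0.4, 0, 0, 0, 0]
  ]
}}

```text
time: 4.7
ee_pos: [0.5432, -0.2549, 0.0647]
ee_rot: [0.572, 3.082, -0.005]
wrist_force: [1.8, -7.4, -0.2]
opening: 0.69
finger_force: 34.2
```

>>> {"method": "send_rows", "body": {
  "series": [
    [-1, 0, 0, 0, 0],
    [-1, 0, 0, 0, 0],
    [-1, 0, 0, 0, 0],
    [-1, 0, 0, -34, 0],
    [-1, 0, 0, -34, 0],
    [-1, 0, 0, -34, 0],
    [-1, 0, 0, -34, 0],
    [-1, 0, 0, -34, 0],
    [-1, 0, 36, 0, 0],
    [-1, 0, 36, 0, 0],
    [-1, 0, 36, 0, 0],
    [-1, 0, 36, 0, 0]
  ]
}}

```text
time: 5.7
ee_pos: [0.5924, -0.1166, 0.2326]
ee_rot: [0.575, 3.088, 0.0]
wrist_force: [0.5, -0.9, -0.2]
opening: 1.002
finger_force: 0.0
```

>>> {"method": "send_rows", "body": {
  "series": [
    [-1, 0, 36, 0, 0],
    [-1, 0, 36, 0, 0],
    [-1, 0, 36, 0, 0],
    [-1, 0, 36, 0, 0]
  ]
}}

```text
time: 6.03
ee_pos: [0.6441, 0.0183, 0.2323]
ee_rot: [0.573, 3.089, 0.0]
wrist_force: [0.8, 0.1, -0.2]
opening: 1.006
finger_force: 0.0
```

```bash
python3 - <<'E'
from h import *
S=np.mean([imaging.snapshot("scene")[:,:,::-1].astype(float) for _ in range(3)],0);T=np.mean([imaging.snapshot("top")[:,:,::-1].astype(float) for _ in range(3)],0)
def c(im,x,y):
    o=cv2.resize(im[y:y+50,x:x+40].astype(np.float32),None,fx=10,fy=10,interpolation=cv2.INTER_CUBIC)
    o=np.clip(255*(np.maximum(o,0)/200)**.6,0,255).astype(np.uint8)
    for k in range(0,40,10):
        cv2.putText(o,str(x+k),(k*10,8),0,.35,(0,0,255)); cv2.line(o,(k*10+5,10),(k*10+5,500),(0,0,255))
    for k in range(10,50,10):
        cv2.putText(o,str(y+k),(0,k*10),0,.35,(0,0,255)); cv2.line(o,(0,k*10+5),(400,k*10+5),(0,0,255),1)
    return o
cv2.imwrite("pics/stand2.png",np.hstack([c(S,172,205),c(T,318,166)]))
E
```

```text
(no output)
```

View pics/stand2.png

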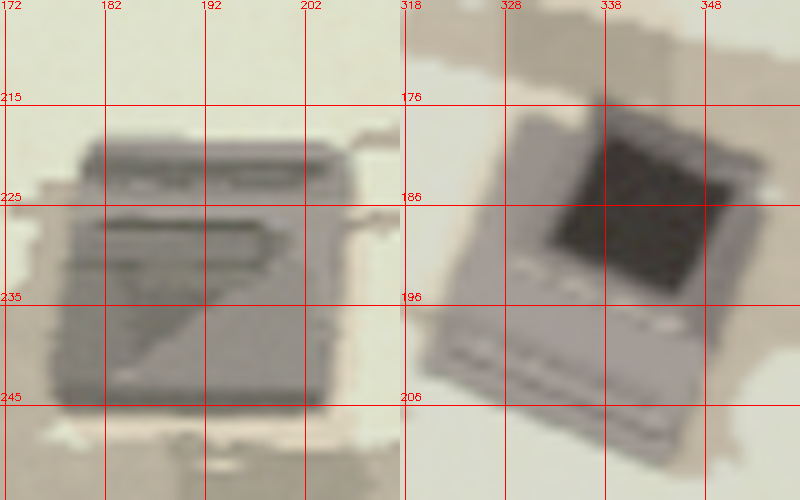

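```bash
python3 - <<'E'
from fit import *
f=lambda x,y:(172+(x-4.5)/10,208+(y-4.5)/10); g=lambda x,y:(318+(x-404.5)/10,166+(y-4.5)/10)
base=[("top",(.05,.045,.018),g(525,112)),("top",(.05,-.045,.018),g(765,203)),("top",(-.045,.045,.005),g(415,368)),("top",(-.045,-.045,.005),g(668,468)),
("scene",(.05,-.045,.018),f(58,357)),("scene",(.05,.045,.018),f(328,361))]
fr=[("top",0,.03,g(603,55)),("top",0,-.03,g(775,128)),("scene",0,-.03,f(72,297)),("scene",0,.03,f(256,300)),
("top",1,.03,g(597,97)),("top",1,-.03,g(763,157))]
pad=[("top",0,1,1,g(622,95)),("top",0,1,-1,g(742,145)),("top",0,0,1,g(558,230)),("top",0,0,-1,g(683,282)),
("scene",0,0,-1,f(110,207)),("scene",0,0,1,f(268,210)),("scene",0,1,-1,f(92,287)),("scene",0,1,1,f(240,288)),
("top",1,1,1,g(610,135)),("top",1,1,-1,g(737,182)),("top",1,0,1,g(555,243)),("top",1,0,-1,g(682,295))]
def res(p):
    th=p[3:5]
    r=[proj(n,world(p,[P]))[0]-uv for n,P,uv in base]
    r+=[proj(n,world(p,[bk(th[k],.075,-.005,y)]))[0]-uv for n,k,y,uv in fr]
    r+=[proj(n,world(p,[bk(th[k],p[5+e],.005,y*p[7])]))[0]-uv for n,k,e,y,uv in pad]
    return np.ravel(r)
s=least_squares(res,[.52,-.245,-.38,.64,1.13,.01,.065,.022],loss="soft_l1");p=s.x
cov=np.linalg.pinv(s.jac.T@s.jac)*.3**2
print(p,np.degrees(p[2:5]),np.degrees(np.sqrt(np.diag(cov))[2:5]));print(res(p).reshape(-1,2)[6:].round(2).tolist())
for t in (60,62,64,65,66,68,70):
    th=np.radians(t)
    a=proj("scene",world(p,[bk(th,.075,.005,0),bk(th,.075,-.005,0)]))
    b=proj("top",world(p,[bk(th,.075,.005,0),bk(th,.075,-.005,0)]))
    print(t,a[:,1],b.ravel())
print("measured scene v",205+(217-4.5)/10,205+(265-4.5)/10,"top",g(680,127))
E
```

```text
[ 0.5164 -0.2447 -0.3622  0.6017  0.944   0.016   0.0699  0.0224] [-20.754   34.4763  54.0898] [0.2944 0.777  0.8266]
[[-0.15, 0.17], [0.0, -0.47], [-0.71, 0.98], [0.33, 0.69], [-0.34, -0.38], [0.66, 0.38], [-0.64, -0.5], [0.39, -0.5], [-0.46, -0.06], [-0.16, -0.31], [0.56, 0.1], [-1.25, -0.18], [-0.15, -1.64], [-0.43, -1.73], [-0.54, -0.25], [-0.05, 0.13], [-0.56, -0.07], [-0.43, -0.31]]
60 [224.4748 227.7112] [344.6394 182.0381 345.2933 179.7917]
62 [223.6362 226.859 ] [344.4449 182.6696 345.1358 180.3544]
64 [222.804  226.0086] [344.2411 183.3173 344.9682 180.9363]
65 [222.3907 225.5845] [344.1359 183.6469 344.8808 181.2341]
66 [221.9795 225.1614] [344.0284 183.9802 344.7909 181.5365]
68 [221.1637 224.3184] [343.8071 184.6575 344.604  182.1542]
70 [220.3578 223.4809] [343.5775 185.3483 344.4077 182.7888]
measured scene v 226.25 231.05 top (345.55, 178.25)
```

The backrest now shows its free edge at scene (185,227) and top (345,178). A sliver of the dark face is still visible, so it is near 54°, short of 65. I'll push it the rest of the way from behind with shut fingers, which contact at a known point, the free edge.

>>> {"method": "send_rows", "body": {
  "series": [
    [1, -6.3, -36.4, 0, 0],
    [1, -6.3, -36.4, 0, 0],
    [1, -6.3, -36.4, 0, 0],
    [1, -6.3, -36.4, 0, 0],
    [1, -6.3, -36.4, 0, 0],
    [1, -6.3, -36.4, 0, 0],
    [1, -6.2, -36.3, 0, 0],
    [1, -6.2, -36.3, 0, 0],
    [1, 0, 0, 40, 0],
    [1, 0, 0, 40, 0],
    [1, 0, 0, 40, 0],
    [1, 0, 0, 40, 0]
  ]
}}

```text
time: 7.33
ee_pos: [0.5849, -0.2752, 0.0708]
ee_rot: [0.578, 3.087, -0.001]
wrist_force: [-0.4, -1.0, -0.3]
opening: 0.001
finger_force: 0.0
```

>>> {"method": "send_rows", "body": {
  "series": [
    [1, 0, 0, 0, 0],
    [1, 0, 0, 0, 0],
    [1, 4, 0, 0, 0],
    [1, 2, 0, 0, 0],
    [1, 2, 0, 0, 0],
    [1, 0, 0, 0, 0]
  ]
}}

```text
time: 7.83
ee_pos: [0.5793, -0.2708, 0.0739]
ee_rot: [0.573, 3.086, -0.001]
wrist_force: [0.5, -0.4, -0.4]
opening: 0.001
finger_force: 0.0
```

>>> {"method": "send_rows", "body": {
  "series": [
    [1, 2, 0, 0, 0],
    [1, 2, 0, 0, 0],
    [1, 0, 0, 0, 0]
  ]
}}

```text
time: 8.08
ee_pos: [0.5747, -0.2688, 0.0721]
ee_rot: [0.574, 3.089, -0.0]
wrist_force: [0.5, 0.1, 0.5]
opening: -0.004
finger_force: 0.0
```

>>> {"method": "send_rows", "body": {
  "series": [
    [1, 2, 0, 0, 0],
    [1, 0, 0, 0, 0]
  ]
}}

```text
time: 8.25
ee_pos: [0.5728, -0.2681, 0.0716]
ee_rot: [-0.574, -3.088, -0.0]
wrist_force: [0.9, -0.5, -0.7]
opening: -0.002
finger_force: 0.0
```

>>> {"method": "send_rows", "body": {
  "series": [
    [1, 2, 0, 0, 0],
    [1, 0, 0, 0, 0]
  ]
}}

```text
time: 8.42
ee_pos: [0.5721, -0.2679, 0.072]
ee_rot: [0.573, 3.087, -0.001]
wrist_force: [2.7, -1.2, -0.2]
opening: 0.002
finger_force: 1.7
```

>>> {"method": "send_rows", "body": {
  "series": [
    [1, 2, 0, 0, 0],
    [1, 0, 0, 0, 0]
  ]
}}

```text
time: 8.58
ee_pos: [0.5712, -0.2676, 0.0726]
ee_rot: [0.573, 3.085, -0.001]
wrist_force: [6.1, -1.5, 0.8]
opening: 0.002
finger_force: 3.0
```

>>> {"method": "send_rows", "body": {
  "series": [
    [1, 2, 0, 0, 0],
    [1, 2, 0, 0, 0],
    [1, 2, 0, 0, 0],
    [1, 2, 0, 0, 0],
    [1, 2, 0, 0, 0],
    [1, 0, 0, 0, 0],
    [1, 0, 0, 0, 0]
  ]
}}

```text
time: 9.17
ee_pos: [0.5651, -0.2654, 0.0747]
ee_rot: [0.572, 3.078, -0.004]
wrist_force: [10.0, -3.1, 9.9]
opening: -0.001
finger_force: 5.8
```

>>> {"method": "send_rows", "body": {
  "series": [
    [1, 1.5, 0, -1, 0],
    [1, 1.5, 0, -1, 0],
    [1, 1.5, 0, -1, 0],
    [1, 1, 0, -1, 0],
    [1, 0, 0, 0, 0],
    [1, 0, 0, 0, 0]
  ]
}}

```text
time: 9.67
ee_pos: [0.5583, -0.2628, 0.0778]
ee_rot: [0.573, 3.081, -0.003]
wrist_force: [7.4, -2.2, 6.1]
opening: -0.004
finger_force: 4.0
```

>>> {"method": "send_rows", "body": {
  "series": [
    [1, -10, 0, 0, 0],
    [1, -20, 0, 0, 0],
    [0, 0, 0, -38, 0],
    [0, 0, 0, -38, 0],
    [-1, 0, 0, -38, 0],
    [-1, 0, 0, -38, 0],
    [-1, 0, 36, 0, 0],
    [-1, 0, 36, 0, 0],
    [-1, 0, 36, 0, 0],
    [-1, 0, 36, 0, 0],
    [-1, 0, 36, 0, 0],
    [-1, 0, 36, 0, 0]
  ]
}}

```text
time: 10.67
ee_pos: [0.6604, -0.0688, 0.2273]
ee_rot: [-0.574, -3.087, 0.0]
wrist_force: [0.6, -0.1, 0.0]
opening: 1.002
finger_force: 0.0
```

>>> {"method": "send_rows", "body": {
  "series": [
    [-1, 0, 36, 0, 0],
    [-1, 0, 36, 0, 0]
  ]
}}

```text
time: 10.83
ee_pos: [0.6862, -0.0016, 0.2271]
ee_rot: [-0.573, -3.087, 0.001]
wrist_force: [-0.4, -0.0, 0.3]
opening: 0.996
finger_force: 0.0
```

```bash
cat > look.py <<'E'
from fit import *
import sys
S=np.mean([imaging.snapshot("scene")[:,:,::-1].astype(float) for _ in range(3)],0);T=np.mean([imaging.snapshot("top")[:,:,::-1].astype(float) for _ in range(3)],0)
def c(im,x,y,w=40,h=50,k=10):
    o=cv2.resize(im[y:y+h,x:x+w].astype(np.float32),None,fx=k,fy=k,interpolation=cv2.INTER_CUBIC)
    o=np.clip(255*(np.maximum(o,0)/200)**.6,0,255).astype(np.uint8)
    for j in range(0,w,10):
        cv2.putText(o,str(x+j),(j*k,8),0,.35,(0,0,255)); cv2.line(o,(j*k+k//2,10),(j*k+k//2,h*k),(0,0,255))
    for j in range(10,h,10):
        cv2.putText(o,str(y+j),(0,j*k),0,.35,(0,0,255)); cv2.line(o,(0,j*k+k//2),(w*k,j*k+k//2),(0,0,255),1)
    return o
E
python3 - <<'E'
from look import *
cv2.imwrite("pics/stand3.png",np.hstack([c(S,172,205),c(T,318,166)]))
print(env.read_state()["ee_pos"])
E
```

```text
[ 0.6857 -0.0042  0.2272]
```

View pics/stand3.png

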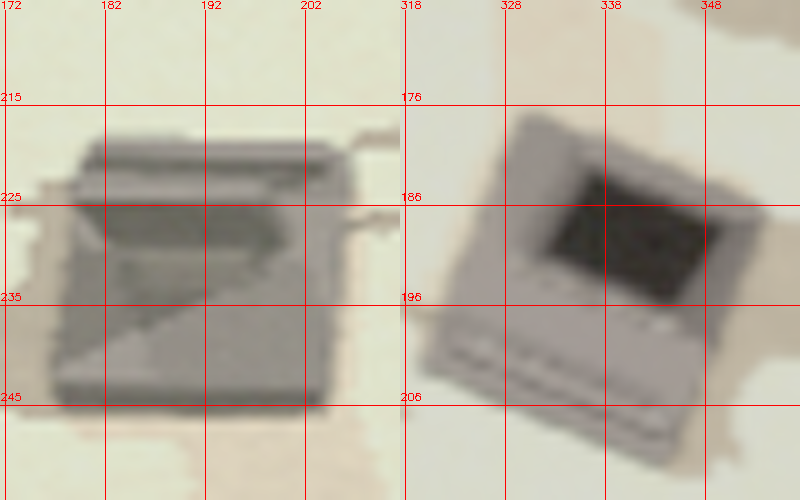

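```bash
python3 - <<'E'
from fit import *
f=lambda x,y:(172+(x-4.5)/10,208+(y-4.5)/10); f2=lambda x,y:(172+(x-4.5)/10,205+(y-4.5)/10); g=lambda x,y:(318+(x-404.5)/10,166+(y-4.5)/10)
base=[("top",(.05,.045,.018),g(525,112)),("top",(.05,-.045,.018),g(765,203)),("top",(-.045,.045,.005),g(415,368)),("top",(-.045,-.045,.005),g(668,468)),
("scene",(.05,-.045,.018),f2(58,382)),("scene",(.05,.045,.018),f2(328,388)),("scene",(.05,-.045,.0),f2(58,408)),("scene",(.05,.045,.0),f2(325,414))]
fr=[("top",0,.03,-1,g(603,55)),("top",0,-.03,-1,g(775,128)),("scene",0,-.03,-1,f(72,297)),("scene",0,.03,-1,f(256,300)),
("scene",2,-.03,1,f2(95,172)),("scene",2,-.03,-1,f2(80,205)),("scene",2,.03,-1,f2(272,208))]
pad=[("top",0,1,1,g(622,95)),("top",0,1,-1,g(742,145)),("top",0,0,1,g(558,230)),("top",0,0,-1,g(683,282)),
("scene",0,0,-1,f(110,207)),("scene",0,0,1,f(268,210)),("scene",0,1,-1,f(92,287)),("scene",0,1,1,f(240,288)),
("top",1,1,1,g(610,135)),("top",1,1,-1,g(737,182)),("top",1,0,1,g(555,243)),("top",1,0,-1,g(682,295)),
("top",2,1,1,g(600,172)),("top",2,1,-1,g(720,225)),("top",2,0,1,g(548,250)),("top",2,0,-1,g(678,305))]
def res(p):
    th=p[[3,4,8]]
    r=[proj(n,world(p,[P]))[0]-uv for n,P,uv in base]
    r+=[proj(n,world(p,[bk(th[k],.075,.005*h,y)]))[0]-uv for n,k,y,h,uv in fr]
    r+=[proj(n,world(p,[bk(th[k],p[5+e],.005,y*p[7])]))[0]-uv for n,k,e,y,uv in pad]
    return np.ravel(r)
s=least_squares(res,[.52,-.245,-.38,.64,1.0,.01,.065,.022,1.13],loss="soft_l1");p=s.x
print(p,np.degrees(p[[2,3,4,8]]));print(res(p).reshape(-1,2).round(1).tolist())
E
```

```text
[ 0.5159 -0.2441 -0.367   0.5875  0.9276  0.0169  0.0697  0.0223  1.1529] [-21.0275  33.6635  53.1497  66.0573]
[[-0.6, -0.3], [0.5, 0.4], [-0.1, 0.5], [-0.4, 0.4], [-1.5, 0.1], [-0.4, -0.4], [-0.8, 0.5], [0.4, -0.0], [-0.2, 0.2], [-0.1, -0.3], [-0.6, 1.1], [0.4, 0.8], [-2.9, -0.0], [-1.5, -0.2], [-1.3, -0.4], [-0.7, -0.4], [0.2, -0.4], [-0.5, -0.2], [-0.3, -0.4], [0.7, 0.1], [-1.2, -0.2], [-0.0, -1.6], [-0.4, -1.6], [-0.6, -0.3], [-0.2, 0.1], [-0.6, -0.2], [-0.6, -0.4], [-0.8, -0.3], [0.4, -0.4], [-0.3, 0.2], [-0.5, -0.3]]
```

The backrest's top edge now sits at scene y≈222–225, and all measurements agree on about 66°. It holds with the gripper away. Next is the phone.

>>> {"method": "send_rows", "body": {
  "series": [
    [-1, 33, 16.4, 0, 0],
    [-1, 33, 16.4, 0, 0],
    [-1, 33, 16.4, 0, 0],
    [-1, 33, 16.4, 0, 0],
    [-1, 33, 16.4, 0, 0],
    [-1, 33, 16.4, 0, 0],
    [-1, 33, 16.4, 0, 0],
    [-1, 0, 0, 0, 6.5],
    [-1, 0, 0, 0, 6.5],
    [-1, 0, 0, 0, 6.5],
    [-1, 0, 0, 0, 6.5],
    [-1, 0, 0, 0, 6.5]
  ]
}}

```text
time: 12.13
ee_pos: [0.5119, 0.1854, 0.2279]
ee_rot: [1.425, 2.799, -0.001]
wrist_force: [-0.4, 0.4, -0.2]
opening: 0.996
finger_force: 0.0
```

>>> {"method": "send_rows", "body": {
  "series": [
    [-1, 0, 0, 0, 6.5],
    [-1, 0, 0, 0, 6.0],
    [-1, 0, 0, 0, 5.7],
    [-1, 0, 0, 0, 0],
    [-1, 0, 0, 0, 0]
  ]
}}

```text
time: 12.55
ee_pos: [0.512, 0.1856, 0.2277]
ee_rot: [-1.839, -2.547, 0.001]
wrist_force: [0.0, -0.2, 0.9]
opening: 0.995
finger_force: 0.0
```

```bash
python3 - <<'E'
from look import *
s=env.read_state();print(s["ee_pos"],np.degrees(R.from_rotvec(s["ee_rot"]).as_matrix()[:2,1]@[1,0]),R.from_rotvec(s["ee_rot"]).as_matrix(),s["joint_pos"])
cv2.imwrite("pics/above.png",np.hstack([c(S,272,120,80,100,5),c(T,170,140,80,100,5)]))
E
```

```text
[0.512  0.1867 0.2277] 54.39680364329924 [[-0.3141  0.9494 -0.    ]
 [ 0.9494  0.3141 -0.    ]
 [-0.     -0.     -1.    ]] [ 0.3468  0.2327  1.809  -0.      1.0999  0.0274]
```

View pics/above.png

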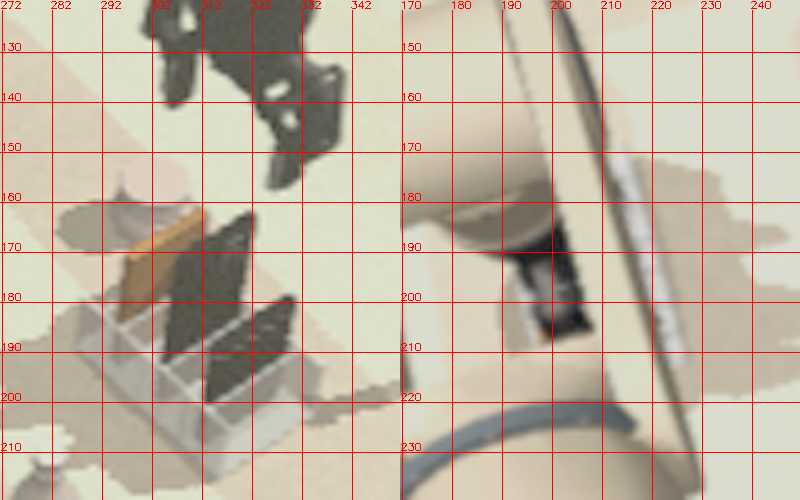

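The gripper is over the middle slab, with its fingers at scene (305,138) and (328,155) straddling the phone top at (322,163). Descending and gripping.

>>> {"method": "send_rows", "body": {
  "series": [
    [-1, 0, 0, 25, 0],
    [-1, 0, 0, 25, 0],
    [-1, 0, 0, 25, 0],
    [-1, 0, 0, 21.5, 0],
    [-1, 0, 0, 0, 0],
    [0.3, 0, 0, 0, 0],
    [0.6, 0, 0, 0, 0],
    [1, 0, 0, 0, 0],
    [1, 0, 0, 0, 0],
    [1, 0, 0, 0, 0],
    [1, 0, 0, 0, 0],
    [1, 0, 0, 0, 0]
  ],
  "newtons": 40
}}

```text
time: 13.85
ee_pos: [0.5126, 0.187, 0.132]
ee_rot: [1.841, 2.545, 0.002]
wrist_force: [-0.3, -0.9, 6.6]
opening: 0.093
finger_force: 41.2
```

>>> {"method": "send_rows", "body": {
  "series": [
    [1, 0, 0, -8, 0],
    [1, 0, 0, -12, 0],
    [1, 0, 0, -20, 0],
    [1, 0, 0, -20, 0],
    [1, 0, 0, -20, 0],
    [1, 0, 0, -20, 0],
    [1, 0, 0, -20, 0],
    [1, 0, 0, -20, 0],
    [1, 0, 0, -20, 0],
    [1, 0, 0, -15, 0],
    [1, 0, 0, 0, 0]
  ]
}}

```text
time: 14.77
ee_pos: [0.5131, 0.1872, 0.3097]
ee_rot: [1.839, 2.543, 0.006]
wrist_force: [-0.1, -0.3, -2.7]
opening: 0.098
finger_force: 40.0
```

>>> {"method": "send_rows", "body": {
  "series": [
    [1, -20, -7.3, 0, 0],
    [1, -34, -12.5, 0, 0],
    [1, -35, -12.8, 0, 0],
    [1, -35, -12.8, 0, 0],
    [1, -35, -12.8, 0, 0],
    [1, -35, -12.8, 0, 0],
    [1, -35, -12.8, 0, 0],
    [1, -35, -12.8, 0, 0],
    [1, -35, -12.8, 0, 0],
    [1, -35, -12.8, 0, 0],
    [1, -35, -12.8, 0, 0],
    [1, -30, -11.5, 0, 0]
  ]
}}

```text
time: 15.77
ee_pos: [0.4968, -0.2401, 0.3051]
ee_rot: [-1.841, -2.544, 0.001]
wrist_force: [0.6, -0.8, -1.9]
opening: 0.094
finger_force: 40.0
```

>>> {"method": "send_rows", "body": {
  "series": [
    [1, 0, 0, 0, 6.5],
    [1, 0, 0, 0, 6.5],
    [1, 0, 0, 0, 6.5],
    [1, 0, 0, 0, 6.5],
    [1, 0, 0, 0, 6.5],
    [1, 0, 0, 0, 6.5],
    [1, 0, 0, 0, 0],
    [1, 0, 0, 0, 0]
  ]
}}

```text
time: 16.43
ee_pos: [0.4973, -0.2378, 0.3053]
ee_rot: [-2.581, -1.789, 0.001]
wrist_force: [-0.1, -0.3, -1.9]
opening: 0.094
finger_force: 40.0
```

```bash
python3 - <<'E'
from fit import *
s=env.read_state();M=R.from_rotvec(s["ee_rot"]).as_matrix()
print(s["ee_pos"],"tool y yaw",np.degrees(np.arctan2(M[1,1],M[0,1])),s["opening"],s["wrist_force"])
im=imaging.snapshot("scene"); cv2.imwrite("pics/hold_raw.png",im[:,:,::-1])
e=s["ee_pos"]; zb=e[2]-.126
P=proj("scene",[[e[0],e[1],zb],[e[0],e[1],e[2]]]); print(P)
# dark runs on rows between phone bottom and fingers
g=im.max(2)
for v in np.linspace(P[0,1]-4,P[0,1]-36,7).astype(int):
    u0=int(P[0,0]); r=np.where(g[v,u0-30:u0+30]<70)[0]+u0-30
    print(v,r.min() if len(r) else None,r.max() if len(r) else None,len(r), proj("scene",[[e[0],e[1],zb+.02]])[0])
E
```

```text
[ 0.4973 -0.2378  0.3053] tool y yaw -20.54790597363534 0.0941208097859115 [-0.0801 -0.2864 -1.9163]
[[186.2708 194.3662]
 [181.3561 166.1716]]
190 175 199 25 [185.5386 190.1662]
185 156 201 46 [185.5386 190.1662]
179 173 201 29 [185.5386 190.1662]
174 172 200 27 [185.5386 190.1662]
169 171 194 24 [185.5386 190.1662]
163 170 193 24 [185.5386 190.1662]
158 171 184 14 [185.5386 190.1662]
```

```bash
python3 - <<'E'
from fit import *
s=env.read_state();M=R.from_rotvec(s["ee_rot"]).as_matrix();e=s["ee_pos"]
im=cv2.imread("pics/hold_raw.png");g=im.max(2).astype(float)
X=np.r_[M[:2,1],0];Y=np.r_[M[:2,0],0]   # phone x = tool y, phone y = tool x
def edge(x,y):
    P=proj("scene",[e+X*x+Y*y+[0,0,z] for z in np.linspace(-.125,.02,40)]); return lambda v:np.interp(v,P[::-1,1],P[::-1,0])
L=edge(.0045,-.034);Rr=edge(-.0045,.034);R2=edge(.0045,.034)
for v in range(162,204,3):
    row=g[v]; a=L(v);b=Rr(v)
    print(v,"pred L %.1f R %.1f R2 %.1f"%(a,b,R2(v)),row[int(a)-6:int(a)+7].astype(int),"|",row[int(b)-6:int(b)+7].astype(int))
for y in(-.034,0,.034): print(proj("scene",[e+X*.0045+Y*y+[0,0,-.126]]))
E
```

```text
162 pred L 168.0 R 193.2 R2 192.7 [157 160 161 159 157 157 158 134  72  33  25  30  31] | [ 28  31  32  32  30  32  60 120 157 158 160 160 161]
165 pred L 168.5 R 193.6 R2 193.0 [160 161 157 158 155 156 153 125  45  31  34  33  33] | [ 40  32  33  35  35  38  30 105 156 159 157 159 160]
168 pred L 169.1 R 194.1 R2 193.5 [155 157 156 157 159 157 140  98  35  35  26  31  34] | [ 38  43  40  38  37  29  61 123 160 157 157 158 158]
171 pred L 169.7 R 194.5 R2 193.9 [159 158 158 156 158 154 158 134  69  33  30  33  29] | [ 31  30  31  33  33  36  45 109 159 156 156 158 157]
174 pred L 170.4 R 194.9 R2 194.3 [154 155 155 156 156 156 157 128  32  36  35  31  32] | [36 33 35 30 32 35 31 39 73 79 59 52 66]
177 pred L 171.0 R 195.3 R2 194.8 [157 155 156 153 154 155 156 137  67  30  33  35  31] | [30 38 31 35 34 30 35 40 32 38 37 39 62]
180 pred L 171.6 R 195.8 R2 195.2 [83 86 81 60 53 38 40 40 32 33 32 34 31] | [33 32 30 32 35 37 33 35 36 37 40 38 48]
183 pred L 172.2 R 196.2 R2 195.6 [41 40 40 37 38 39 39 33 36 31 35 32 35] | [ 33  31  35  34  31  34  34  34  37  38  38  48 111]
186 pred L 17
[... 190 characters left out ...]
30  35  33  36] | [ 37  32  35  34  33  36  36  38  31  46 108 150 148]
192 pred L 174.1 R 197.5 R2 196.9 [94 90 94 96 98 95 81 50 31 30 37 36 30] | [ 34  33  35  36  30  33  61 115 153 149 151 151 149]
195 pred L 174.7 R 197.6 R2 197.4 [155 155 153 150 154 153 150 138 106  87  85  87  84] | [ 59  59  61  57  60  61  90 131 150 149 152 152 149]
198 pred L 174.8 R 197.6 R2 197.4 [158 154 157 158 161 157 157 158 158 157 158 159 158] | [160 159 158 159 159 158 157 158 157 160 159 158 160]
201 pred L 174.8 R 197.6 R2 197.4 [154 158 156 160 157 157 159 159 156 161 161 160 159] | [158 158 158 160 161 160 156 157 159 162 158 158 157]
[[174.8164 195.5385]]
[[186.1333 195.5271]]
[[197.4386 195.5156]]
```

>>> {"method": "send_rows", "body": {
  "series": [
    [1, 0, 1, 25, -0.4],
    [1, 0, 0, 25, 0],
    [1, 0, 0, 25, 0],
    [1, 0, 0, 25, 0],
    [1, 0, 0, 25, 0],
    [1, 0, 0, 12, 0],
    [1, 0, 0, 8, 0],
    [1, 0, 0, 5, 0],
    [1, 0, 0, 3, 0],
    [1, 0, 0, 2, 0],
    [1, 0, 0, 0, 0],
    [1, 0, 0, 0, 0]
  ]
}}

```text
time: 17.48
ee_pos: [0.4992, -0.2386, 0.152]
ee_rot: [2.578, 1.794, 0.001]
wrist_force: [0.9, -0.5, -2.3]
opening: 0.096
finger_force: 40.0
```

>>> {"method": "send_rows", "body": {
  "series": [
    [1, 0, 0, 2, 0],
    [1, 0, 0, 0, 0]
  ]
}}

```text
time: 17.65
ee_pos: [0.4989, -0.2384, 0.1494]
ee_rot: [2.578, 1.794, 0.0]
wrist_force: [-0.9, -1.3, -2.5]
opening: 0.094
finger_force: 40.0
```

Bottom edge should be near z = 0.023; stepping down to contact.

>>> {"method": "send_rows", "body": {
  "series": [
    [1, 0, 0, 2, 0],
    [1, 0, 0, 1, 0],
    [1, 0, 0, 0, 0],
    [1, 0, 0, 0, 0]
  ]
}}

```text
time: 17.98
ee_pos: [0.4987, -0.2383, 0.1461]
ee_rot: [-2.579, -1.794, 0.0]
wrist_force: [0.1, -0.9, -2.6]
opening: 0.095
finger_force: 40.0
```

>>> {"method": "send_rows", "body": {
  "series": [
    [1, 0, 0, 1.5, 0],
    [1, 0, 0, 0, 0],
    [1, 0, 0, 0, 0]
  ]
}}

```text
time: 18.23
ee_pos: [0.4987, -0.2383, 0.1446]
ee_rot: [-2.579, -1.794, 0.0]
wrist_force: [0.4, 0.1, -2.7]
opening: 0.094
finger_force: 40.0
```

>>> {"method": "send_rows", "body": {
  "series": [
    [1, 0, 0, 1.5, 0],
    [1, 0, 0, 0, 0],
    [1, 0, 0, 0, 0]
  ]
}}

```text
time: 18.48
ee_pos: [0.4992, -0.2387, 0.1441]
ee_rot: [2.578, 1.794, 0.001]
wrist_force: [-1.7, 0.4, 5.2]
opening: 0.097
finger_force: 41.2
```

Phone is on the ledge: contact at TCP z = 0.144, which puts the bottom at 18 mm. Next I open the fingers part way as a loose cage and carry the top back onto the backrest.

>>> {"method": "send_rows", "body": {
  "series": [
    [0.5, 0, 0, 0, 0],
    [0.2, 0, 0, 0, 0],
    [0.2, 0, 0, 0, 0],
    [0.2, 0, 2, 1, 0],
    [0.2, 0, 3, 1, 0],
    [0.2, 0, 3, 1, 0],
    [0.2, 0, 3, 1, 0],
    [0.2, 0, 3, 1, 0],
    [0.2, 0, 3, 1, 0],
    [0.2, 0, 3, 1, 0],
    [0.2, 0, 0, 0, 0]
  ]
}}

```text
time: 19.4
ee_pos: [0.5181, -0.2455, 0.136]
ee_rot: [2.579, 1.794, 0.0]
wrist_force: [-0.1, -0.1, -0.8]
opening: 0.402
finger_force: 0.0
```

```bash
python3 - <<'E'
from h import *
print(env.read_state()["opening"])
for n in("scene","top"): cv2.imwrite(f"pics/tilt_{n}.png",imaging.snapshot(n)[:,:,::-1])
im=cv2.imread("pics/tilt_scene.png");g=im.max(2)
for v in range(150,236,4):
    r=np.where(g[v,165:215]<50)[0]+165; print(v,(r.min(),r.max(),len(r)) if len(r) else None)
E
```

```text
0.4019100870598984
150 None
154 None
158 (np.int64(185), np.int64(190), 4)
162 (np.int64(185), np.int64(190), 6)
166 None
170 None
174 (np.int64(168), np.int64(199), 10)
178 (np.int64(169), np.int64(200), 27)
182 (np.int64(165), np.int64(201), 37)
186 (np.int64(165), np.int64(201), 37)
190 (np.int64(176), np.int64(197), 22)
194 (np.int64(178), np.int64(190), 13)
198 (np.int64(179), np.int64(190), 9)
202 (np.int64(176), np.int64(197), 18)
206 (np.int64(177), np.int64(198), 20)
210 (np.int64(178), np.int64(198), 19)
214 (np.int64(180), np.int64(199), 18)
218 (np.int64(181), np.int64(200), 20)
222 (np.int64(186), np.int64(202), 15)
226 (np.int64(181), np.int64(201), 19)
230 (np.int64(198), np.int64(198), 1)
234 None
```

>>> {"method": "send_rows", "body": {
  "series": [
    [0.2, 0, 3, 1, 0],
    [0.2, 0, 3, 1, 0],
    [0.2, 0, 3, 1, 0],
    [0.2, 0, 3, 1, 0],
    [0.2, 0, 3, 1, 0],
    [0.2, 0, 3, 0, 0],
    [0.2, 0, 3, 0, 0],
    [0.2, 0, 3, 0, 0],
    [0.2, 0, 3, 0, 0],
    [0.2, 0, 3, 0, 0],
    [0.2, 0, 0, 0, 0],
    [0.2, 0, 0, 0, 0]
  ]
}}

```text
time: 20.5
ee_pos: [0.5459, -0.2558, 0.1312]
ee_rot: [2.579, 1.794, 0.0]
wrist_force: [0.9, -0.6, 1.5]
opening: 0.403
finger_force: 0.3
```

>>> {"method": "send_rows", "body": {
  "series": [
    [0.2, 0, 2, 0, 0],
    [0.2, 0, 2, 0, 0],
    [0.2, 0, 2, 0, 0],
    [0.2, 0, 0, 0, 0]
  ]
}}

```text
time: 20.83
ee_pos: [0.5516, -0.258, 0.1312]
ee_rot: [2.579, 1.794, 0.0]
wrist_force: [0.3, -0.1, -0.5]
opening: 0.401
finger_force: 0.0
```

>>> {"method": "send_rows", "body": {
  "series": [
    [-0.1, 0, 0, 0, 0],
    [-0.1, 0, 0, 0, 0],
    [-0.1, 0, 0, -10, 0],
    [-0.1, 0, 0, -20, 0],
    [-0.1, 0, 0, -30, 0],
    [-0.1, 0, 0, -35, 0],
    [-0.1, 0, 0, -35, 0],
    [-0.1, 35, 0, 0, 0],
    [-0.1, 36, 0, 0, 0],
    [-0.1, 36, 0, 0, 0],
    [-0.1, 36, 0, 0, 0],
    [-0.1, 36, 0, 0, 0]
  ]
}}

```text
time: 21.83
ee_pos: [0.6138, -0.0885, 0.2623]
ee_rot: [2.579, 1.793, 0.001]
wrist_force: [-0.1, -1.3, -0.3]
opening: 0.555
finger_force: 0.0
```

>>> {"method": "send_rows", "body": {
  "series": [
    [-0.1, 36, 0, 0, 0],
    [-0.1, 36, 0, 0, 0],
    [-0.1, 0, 0, 0, 0]
  ]
}}

```text
time: 22.08
ee_pos: [0.6402, -0.017, 0.262]
ee_rot: [-2.575, -1.798, -0.004]
wrist_force: [0.1, -0.1, 1.2]
opening: 0.552
finger_force: 0.0
```

```bash
python3 - <<'E'
from look import *
np.save("S.npy",S);np.save("T.npy",T)
cv2.imwrite("pics/final.png",np.hstack([c(S,172,195,40,60,10),c(T,318,160,40,60,10)]))
print(env.read_state()["ee_pos"])
E
```

```text
[ 0.6382 -0.0238  0.2615]
```

View pics/final.png

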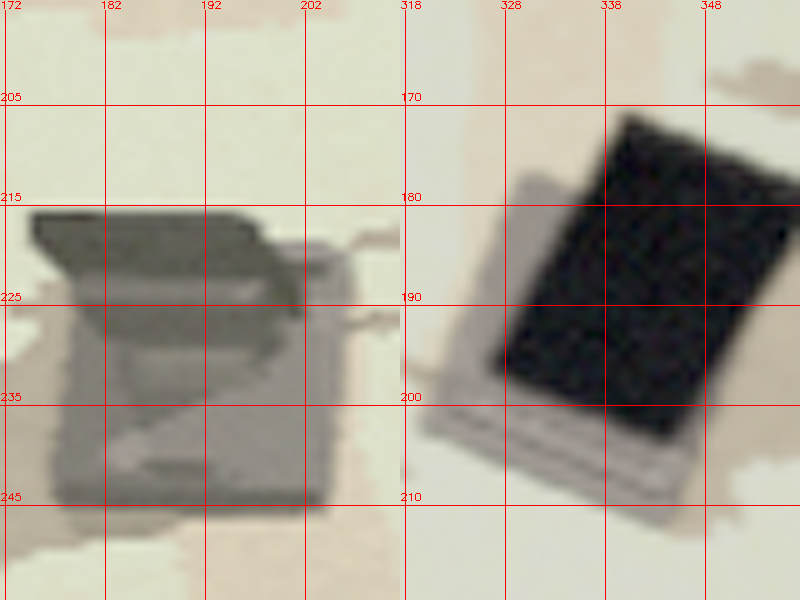

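The phone leans on the backrest, screen out (all-black face in the top view, bottom edge (493,362)–(680,440) behind the lip). The backrest's free-edge strip in the scene view is at v≈222–225, as before. One numeric check on centring, then I hand in.

```bash
python3 - <<'E'
from fit import *
g=lambda x,y:(318+(x-404.5)/10,160+(y-4.5)/10)
yaw=np.radians(-21.03);A=np.array([[np.cos(yaw),np.sin(yaw)],[-np.sin(yaw),np.cos(yaw)]])
for q,z in [((493,362),.022),((680,440),.022),((627,112),.158)]:
    P=onz("top",*g(*q),z);print(q,(A@(P[:2]-[.5159,-.2441]))*1000)
T=np.load("T.npy").max(2)
d=(T[155:205,318:368]<45).astype(np.uint8);n,l,st,ce=cv2.connectedComponentsWithStats(d);i=1+st[1:,4].argmax()
r=cv2.minAreaRect(np.argwhere(l==i)[:,::-1].astype(np.float32)+[318,155]);b=cv2.boxPoints(r);print(b)
for q in b:
    for z in(.022,.158): print(q.round(1),z,(A@(onz("top",*q,z)[:2]-[.5159,-.2441])*1000).round(1))
E
```

```text
(493, 362) [-15.3998  30.1898]
(680, 440) [-16.7975 -36.8132]
(627, 112) [48.6368 31.121 ]Traceback (most recent call last):
  File "<stdin>", line 8, in <module>
cv2.error: OpenCV(4.12.0) /io/opencv/modules/imgproc/src/convhull.cpp:143: error: (-215:Assertion failed) total >= 0 && (depth == CV_32F || depth == CV_32S) in function 'convexHull'
```

```bash
python3 -c "
from bench import env,job
s=env.read_state();print(s['time'],s['ee_pos']);print(job.job_done())"
```

```text
22.3833 [ 0.63817275 -0.0237564   0.26146775]
the job is handed in; nothing more can be done
None
```

The job is handed in at 22.4 s: the backrest held at about 65–66° after letting go and again under the phone, and the phone leans on it, screen out, behind the lip, about 3 mm off centre. I moved nothing else on purpose, but did not re-check the bystanders at the end.

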